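# Load the pallet, unhitch it and hold the drawbar up

## Task

Fill every empty nest on the pallet with a spare insert from the wooden rack, lowering each fully home without dropping it; leave the surplus spare in the rack and the inserts already in nests where they are. Then, to free the loaded pallet, pull the coupler's spring latch sideways by its tab, lift the drawbar off the ball until the coupler is a good 6 cm above where it sat, and finish while still holding it up there in the gripper. Leave the other things on the table alone.

Things in the scene. Friction and masses are not known exactly. Their poses are not given: they have to be found in the camera images.
- shuttle: pallet shuttle bolted to the table: subplate 180 x 630 x 12, rails, fixed steel pallet 136 x 172 (top z 0.045) at its +y end, air cylinder (top z 0.123, fittings to 0.14) at its -y end. Origin on the table, 18 mm short of the pallet's near edge; y axis along the drawbar from cylinder to pallet, x axis across, away from the robot; yaw up to 0.18 either way
- nest_1: one of six alike fixed dark-steel nest blocks 46 x 46 x 32 high on the pallet, in two rows of three (60 apart in the shuttle's x, 54 in y, same yaw). Bore 18 diameter, 25 deep, in the middle of the top. Origin: centre of underside, world z 0.045; top at z 0.077. Four hold an insert at the start, two are empty; which ones changes each time
- nest_2: one of six alike fixed dark-steel nest blocks 46 x 46 x 32 high on the pallet, in two rows of three (60 apart in the shuttle's x, 54 in y, same yaw). Bore 18 diameter, 25 deep, in the middle of the top. Origin: centre of underside, world z 0.045; top at z 0.077. Four hold an insert at the start, two are empty; which ones changes each time
- nest_3: one of six alike fixed dark-steel nest blocks 46 x 46 x 32 high on the pallet, in two rows of three (60 apart in the shuttle's x, 54 in y, same yaw). Bore 18 diameter, 25 deep, in the middle of the top. Origin: centre of underside, world z 0.045; top at z 0.077. Four hold an insert at the start, two are empty; which ones changes each time
- nest_4: one of six alike fixed dark-steel nest blocks 46 x 46 x 32 high on the pallet, in two rows of three (60 apart in the shuttle's x, 54 in y, same yaw). Bore 18 diameter, 25 deep, in the middle of the top. Origin: centre of underside, world z 0.045; top at z 0.077. Four hold an insert at the start, two are empty; which ones changes each time
- nest_5: one of six alike fixed dark-steel nest blocks 46 x 46 x 32 high on the pallet, in two rows of three (60 apart in the shuttle's x, 54 in y, same yaw). Bore 18 diameter, 25 deep, in the middle of the top. Origin: centre of underside, world z 0.045; top at z 0.077. Four hold an insert at the start, two are empty; which ones changes each time
- nest_6: one of six alike fixed dark-steel nest blocks 46 x 46 x 32 high on the pallet, in two rows of three (60 apart in the shuttle's x, 54 in y, same yaw). Bore 18 diameter, 25 deep, in the middle of the top. Origin: centre of underside, world z 0.045; top at z 0.077. Four hold an insert at the start, two are empty; which ones changes each time
- insert_1: one of seven alike upright steel mould core inserts, 130 g: foot 16 diameter x 22 (round-nosed), body 22 diameter x 34 (grip here), tip 12 diameter x 7. Origin: centre of the foot's underside. Home in a nest its body's shoulder rests on the nest's top, origin at world z 0.055. Four stand in nests, three spares in the rack (origin z 0.014); which is which shows by where it stands
- insert_2: one of seven alike upright steel mould core inserts, 130 g: foot 16 diameter x 22 (round-nosed), body 22 diameter x 34 (grip here), tip 12 diameter x 7. Origin: centre of the foot's underside. Home in a nest its body's shoulder rests on the nest's top, origin at world z 0.055. Four stand in nests, three spares in the rack (origin z 0.014); which is which shows by where it stands
- insert_3: one of seven alike upright steel mould core inserts, 130 g: foot 16 diameter x 22 (round-nosed), body 22 diameter x 34 (grip here), tip 12 diameter x 7. Origin: centre of the foot's underside. Home in a nest its body's shoulder rests on the nest's top, origin at world z 0.055. Four stand in nests, three spares in the rack (origin z 0.014); which is which shows by where it stands
- insert_4: one of seven alike upright steel mould core inserts, 130 g: foot 16 diameter x 22 (round-nosed), body 22 diameter x 34 (grip here), tip 12 diameter x 7. Origin: centre of the foot's underside. Home in a nest its body's shoulder rests on the nest's top, origin at world z 0.055. Four stand in nests, three spares in the rack (origin z 0.014); which is which shows by where it stands
- insert_5: one of seven alike upright steel mould core inserts, 130 g: foot 16 diameter x 22 (round-nosed), body 22 diameter x 34 (grip here), tip 12 diameter x 7. Origin: centre of the foot's underside. Home in a nest its body's shoulder rests on the nest's top, origin at world z 0.055. Four stand in nests, three spares in the rack (origin z 0.014); which is which shows by where it stands
- insert_6: one of seven alike upright steel mould core inserts, 130 g: foot 16 diameter x 22 (round-nosed), body 22 diameter x 34 (grip here), tip 12 diameter x 7. Origin: centre of the foot's underside. Home in a nest its body's shoulder rests on the nest's top, origin at world z 0.055. Four stand in nests, three spares in the rack (origin z 0.014); which is which shows by where it stands
- insert_7: one of seven alike upright steel mould core inserts, 130 g: foot 16 diameter x 22 (round-nosed), body 22 diameter x 34 (grip here), tip 12 diameter x 7. Origin: centre of the foot's underside. Home in a nest its body's shoulder rests on the nest's top, origin at world z 0.055. Four stand in nests, three spares in the rack (origin z 0.014); which is which shows by where it stands
- rack: fixed wooden block 160 x 50 x 36 high with three bores 19 diameter, 25 deep, 50 apart along its x axis, in which the three spare inserts stand. Origin: centre of the underside; yaw up to 0.25 either way
- ball (a point): centre of the steel coupling ball, 25 diameter, flat underneath, on a 11 diameter neck at the pallet's end; at (0, -20, 80) in shuttle. It does not move
- drawbar: the tongue: grey square tube 24 x 24 with a ball coupler (dark inverted cup 40 diameter, side plates) at its end, 0.4 to 0.65 kg. Origin on its hinge pin, at (0, -220, 92) in shuttle; at rest its axes are the shuttle's, y from pin to coupler. It turns only about its x axis, coupler end up, to 0.8 rad, falls back if let go, and is locked down while the latch bolt is under the ball
- socket (a point): centre of the coupler's cup, 200 along the drawbar from the clevis pin and 12 below it; coincides with ball while the drawbar is down
- latch (a joint): travel of the spring latch, 0 = closed, 0.014 = end stop. It slides across the drawbar along drawbar's -x axis (towards the robot). Its cross bolt comes out from under the ball at 0.005; pulling takes 5 N at the start and 12 N at the end stop; it springs back when let go
- latch_tab (a point): grip point on the latch's upright steel pull tab beside the coupler, on the robot's side: plate 10 thick along x (the pull direction), 30 wide along y. Point mid-plate, 16 below its top edge, at (-55, 0, 23) from socket when closed (z 0.103). Clear gap of 25 tab to coupler; spring barrel in it up to z 0.078. The tab rises with the drawbar, which can be lifted by it
- cutters: diagonal cutters with black grips lying beyond the shuttle, about 160 long, 16 high; origin near the joint, on the table. Leave alone
- mould_block: bare steel block 50 x 110 x 32 with three holes, lying beyond the shuttle; origin centre of underside. Leave alone
- ball_vise: blue ball vise, 108 diameter, 107 high, on a black ring, beyond the shuttle; origin centre of underside. Leave alone
- tin: plain aluminium tin, 60 diameter, 75 high, standing left of the rack; origin centre of underside. Leave alone
Things that resemble listed ones, but are neither listed nor needed, are in the scene too. What is shaped like the insert_1 but purple or yellow is not meant.

How it is judged:
On the way, in this order (a step that is already met when the one before it is completed fails the run):
1. both empty nests filled, each insert fully home and let go, surplus spare still in the rack ((((horizontal distance between insert_5 and nest_5 below 0.003 m and z of insert_5 in the frame of nest_5 between 0.007 and 0.0125 m and angle between insert_5's own z axis and vertical below 0.05 rad) and (horizontal distance between insert_6 and nest_6 below 0.003 m and z of insert_6 in the frame of nest_6 between 0.007 and 0.0125 m and angle between insert_6's own z axis and vertical below 0.05 rad) and distance of insert_7 from where it was at the start of the episode below 0.008 m) or ((horizontal distance between insert_5 and nest_5 below 0.003 m and z of insert_5 in the frame of nest_5 between 0.007 and 0.0125 m and angle between insert_5's own z axis and vertical below 0.05 rad) and (horizontal distance between insert_7 and nest_6 below 0.003 m and z of insert_7 in the frame of nest_6 between 0.007 and 0.0125 m and angle between insert_7's own z axis and vertical below 0.05 rad) and distance of insert_6 from where it was at the start of the episode below 0.008 m) or ((horizontal distance between insert_6 and nest_5 below 0.003 m and z of insert_6 in the frame of nest_5 between 0.007 and 0.0125 m and angle between insert_6's own z axis and vertical below 0.05 rad) and (horizontal distance between insert_5 and nest_6 below 0.003 m and z of insert_5 in the frame of nest_6 between 0.007 and 0.0125 m and angle between insert_5's own z axis and vertical below 0.05 rad) and distance of insert_7 from where it was at the start of the episode below 0.008 m) or ((horizontal distance between insert_6 and nest_5 below 0.003 m and z of insert_6 in the frame of nest_5 between 0.007 and 0.0125 m and angle between insert_6's own z axis and vertical below 0.05 rad) and (horizontal distance between insert_7 and nest_6 below 0.003 m and z of insert_7 in the frame of nest_6 between 0.007 and 0.0125 m and angle between insert_7's own z axis and vertical below 0.05 rad) and distance of insert_5 from where it was at the start of the episode below 0.008 m) or ((horizontal distance between insert_7 and nest_5 below 0.003 m and z of insert_7 in the frame of nest_5 between 0.007 and 0.0125 m and angle between insert_7's own z axis and vertical below 0.05 rad) and (horizontal distance between insert_5 and nest_6 below 0.003 m and z of insert_5 in the frame of nest_6 between 0.007 and 0.0125 m and angle between insert_5's own z axis and vertical below 0.05 rad) and distance of insert_6 from where it was at the start of the episode below 0.008 m) or ((horizontal distance between insert_7 and nest_5 below 0.003 m and z of insert_7 in the frame of nest_5 between 0.007 and 0.0125 m and angle between insert_7's own z axis and vertical below 0.05 rad) and (horizontal distance between insert_6 and nest_6 below 0.003 m and z of insert_6 in the frame of nest_6 between 0.007 and 0.0125 m and angle between insert_6's own z axis and vertical below 0.05 rad) and distance of insert_5 from where it was at the start of the episode below 0.008 m)) and horizontal distance between insert_1 and nest_1 below 0.003 m and z of insert_1 in the frame of nest_1 between 0.007 and 0.0125 m and angle between each of insert_1, insert_2, insert_3, insert_4's own z axis and vertical below 0.05 rad and horizontal distance between insert_2 and nest_2 below 0.003 m and z of insert_2 in the frame of nest_2 between 0.007 and 0.0125 m and horizontal distance between insert_3 and nest_3 below 0.003 m and z of insert_3 in the frame of nest_3 between 0.007 and 0.0125 m and horizontal distance between insert_4 and nest_4 below 0.003 m and z of insert_4 in the frame of nest_4 between 0.007 and 0.0125 m and contact force between the fingers and insert_5 below 0.1 N and contact force between the fingers and insert_6 below 0.1 N and contact force between the fingers and insert_7 below 0.1 N), for 0.2 s.
2. latch pulled clear of the ball while the coupler still sits on it (value of joint latch above 0.004 m and z of socket in the frame of ball below 0.012 m), for 0.02 s.
At the end, for the whole second after the job is handed in: all six nests hold an insert fully home (3 mm off axis, 2.5 mm up, 0.05 rad), all let go, the third spare still in the rack (8 mm), and the gripper holds the coupler still, over 50 mm above its seat on the ball, touching drawbar or latch with over 1 N (all of step 1 and z of socket in the frame of ball above 0.05 m and contact force between the fingers and drawbar above 1 N and linear speed of drawbar below 0.03 m/s and angular speed of drawbar below 0.1 rad/s); the arm keeps its last pose, push and grip.
It fails at once if an insert that was already in a nest is moved by more than 8 mm (distance of any of insert_1, insert_2, insert_3, insert_4 from where it was at the start of the episode above 0.008 m).
It fails at once if a spare insert is dropped (falls more than about 12 mm) ((linear speed of insert_5 above 0.48 m/s and contact force between the fingers and insert_5 below 0.05 N) or (linear speed of insert_6 above 0.48 m/s and contact force between the fingers and insert_6 below 0.05 N) or (linear speed of insert_7 above 0.48 m/s and contact force between the fingers and insert_7 below 0.05 N)).
It fails at once if one of the other things on the table is moved by more than 15 mm (distance of any of cutters, mould_block, ball_vise, tin from where it was at the start of the episode above 0.015 m).
It also fails if it takes over 64 s, if anything falls off the work surface, if the arm or the gripper's body presses on something with over 40 N, if the wrist force passes 120 N, or if a joint passes its speed limit or range.

## Robot

A 6-joint arm with a two-finger parallel gripper is mounted at the origin on the work surface. World frame = base frame: x ahead of the robot, y to its left, z up, the work surface at z = 0. Lengths are in m, angles in rad, forces in N, time in s.
With the tool pointing down it reaches from about 0.3 to 0.775 m from the base axis. Payload 14.6 kg.
Tool frame: the origin (TCP) lies at the very end of the fingers, on their centre line; the grasp point (between the pads) lies 19 mm behind it; z points along the fingers, y is the line along which they close (so a half turn about z gives the same grasp; the last joint's range is limited). The gripper opens to 94 mm and grips with 3 to 60 N. Pads are 16 mm wide; open, the fingers measure 119 mm over their backs; the gripper's body (75 mm by 177 mm) begins 78 mm behind the grasp point.
Start: joints at [1.19, 0.3, 1.521, -0, 1.321, -0.067], TCP at [0.17, 0.523, 0.205] pointing down, gripper open.
Joint ranges: [-3.03, 3.03], [-0.79, 2.21], [0.23, 2.52], [-1.04, 4.18], [0, 3.07], [-2.55, 2.55]. Speed limits (rad/s): [2.22, 2.22, 2.57, 3.14, 3.14, 3.14].

## Interface

Orientations are given as [roll, pitch, yaw] about the fixed x, y, z axes, in that order (R = Rz(yaw) Ry(pitch) Rx(roll)).
In Python, from station import ctrl gives the robot as it stands.
- The arm moves only by the tool move_arm, never from a script. Its argument "increments" is a list of rows, each a list of 7 numbers: the opening, from 0 (shut) to 1 (fully open), then the shift along the tool's x, y, z in units of 50 mm (1.0 is 50 mm), then the turn, a rotation vector about the tool's x, y, z in rad. In form: [[claw, tx, ty, tz, rx, ry, rz], ...]. A call has 1 to 20 rows; each row shifts and turns the commanded pose from where the row before left it, along the tool's axes as they then stand; what a row does not reach is not made up. A row lasts 1/10 s, in which the tool goes at most 50 mm and 8.59 degrees, less where a joint would pass 70% of its speed; a pose out of reach is approached as far as the arm can. A call is refused whole if a number of a shift passes 1 or a number of a turn 0.15, either way. A call with a gripper value outside its range is refused whole. The fingers move at their own pace and stop on an object; "force" is the grip in N (left out, the last holds). Time passes only in rows, so rows that do not move let the fingers close. It gives the time, the measured TCP pose, the force, the opening and the grip force at its end, in the units of the state.
- ctrl.get_obs(): the state, without advancing time (a new reading comes with each control period).
- ctrl.camera(name): name is "scene" or "top"; returns a dict with "color" (420x560x3 uint8, blue, green, red), "K" (3x3 intrinsics, pixels), "pose" (4x4, takes a point from camera to world coordinates). Camera axes: x right, y down, z forward; pixel columns grow to the right and rows downward; lengths in m; the calibration is good to about 2 mm. A picture is of the moment at which its call begins. There is no depth.
- ctrl.hand_in(): hands the job in; it is judged then, once.
Trained networks look in a picture, given as the dict that the camera call returned (one of the last four; its "shot" number tells which), for a name from the list of things; names that differ only in an ending like _2 or _b are one class to them, and where a whole thing is asked for, a point or a joint stands for the part that bears it (a point fixed in the world has none). Each returns a list of dicts, best first, with "conf" (0 to 1); they miss things now and then, are a little off and sometimes report something else, mostly with a low value. They report only what shows in the picture. A call takes as long as a camera call. They do not tell look-alikes from the thing itself.
- ctrl.cut_out(name, picture): "mask" (420x560 bool, what is visible of it) and "centre" ([row, column] in pixels, amid what is visible of it).
The state is a dict: "time_s": time; "qpos": joint angles; "joint_vel": joint speeds; "tau": joint torques, N m; "ee_pos": TCP position; "eef_rot": TCP orientation; "force": force on the tool from outside, world axes, zero at the start; "moment": the same for the moment, N m; "grip_width": finger opening in m; "grip_force": force on a finger pad.
Only numpy, scipy, OpenCV 4.12 (cv2) and the standard library are available. Lean on these libraries where they do the work, as an engineer would, in place of code of your own. Each camera call takes 0.05 s, during which the arm holds its last target. There are 200 camera calls.

## Working session

There is one attempt and no reset: what is moved stays moved. The work goes in short steps, Python scripts to look and compute and a tool call to move; the robot and the scene stay as the last step left them, time stands still between calls to the robot, and variables do not carry over. Pictures are saved under pics/ and viewed, at most 10 in all, crops included, and the job is handed in when it is done.

Besides the shell and the picture viewer there is one more tool, called after "Emit:" as name([rows], argument=value, ...), one row to a line, values as JSON. move_arm: Moves the arm, as the interface text tells. Its arguments: {"type":"object","properties":{"increments":{"type":"array","items":{"type":"array","items":{"type":"number"}}},"force":{"type":"number"}},"required":["increments"]}

```bash
mkdir -p pics; ls
python3 - <<'E'
from station import ctrl
import cv2,numpy as np
o=ctrl.get_obs();print(o['time_s'],o['ee_pos'],o['eef_rot'],o['grip_width'])
for n in('scene','top'):
    p=ctrl.camera(n);cv2.imwrite(f'pics/{n}0.png',p['color']);print(n,p['K'].tolist(),p['pose'].round(4).tolist())
    for k in('insert_1','nest_1','rack','drawbar','latch_tab','shuttle'):
        for d in ctrl.cut_out(k,p): print(k,round(d['conf'],2),np.round(d['centre'],1),d['mask'].sum())
E
```

```text
pics
0.0 [0.16965702 0.52290506 0.2048716 ] [-3.14043015e+00 -8.11369248e-05  2.82782151e+00] 0.09402645294354262
scene [[459.3793728307198, 0.0, 281.7559730379231], [0.0, 459.3793728307198, 205.00819367650124], [0.0, 0.0, 1.0]] [[0.8126, 0.3828, -0.4394, 1.0675], [0.5824, -0.5586, 0.5905, -0.5108], [-0.0194, -0.7358, -0.6769, 0.7795], [0.0, 0.0, 0.0, 1.0]]
insert_1 0.69 [203.9 258.6] 161
insert_1 0.66 [146.5 312.8] 108
insert_1 0.62 [152.5 327.8] 117
insert_1 0.58 [221.3 244.6] 158
insert_1 0.56 [198.7 237.9] 169
insert_1 0.52 [208.1 240.7] 264
insert_1 0.49 [211.3 187.6] 111
insert_1 0.44 [184.4 248.7] 153
insert_1 0.43 [138.4 304.4] 100
insert_1 0.43 [198.5 213.1] 159
nest_1 0.97 [233.7 245.7] 542
nest_1 0.79 [216.7 267.1] 367
nest_1 0.73 [206.5 240.8] 310
nest_1 0.72 [192.  255.6] 246
nest_1 0.72 [201.3 275.8] 430
rack 0.76 [155.6 318.5] 968
drawbar 0.79 [258.9 193.2] 2173
latch_tab 0.75 [227.5 198.4] 279
shuttle 0.89 [330.2 164.3] 21580
top [[504.1670899842615, 0.0, 283.2309789329706], [0.0, 504.1670899842615, 206.15708247898482], [0.0, 0.0, 1.0]] [[0.0148, -0.9979, 0.0634, 0.5143], [-0.9998, -0.0154, -0.0096, 0.1399], [0.0105, -0.0632, -0.9979, 1.2336], [0.0, 0.0, 0.0, 1.0]]
insert_1 0.59 [234.6 291.8] 74
insert_1 0.5 [207.8 315.4] 66
insert_1 0.49 [232.6 177.9] 86
insert_1 0.41 [203.7 335.5] 91
insert_1 0.38 [237.3 314.2] 86
nest_1 0.9 [231.3 308.2] 370
nest_1 0.89 [205.2 333.5] 344
nest_1 0.8 [232.2 336.8] 454
nest_1 0.8 [209.3 289.9] 386
nest_1 0.67 [233.3 287.7] 316
nest_1 0.66 [206.9 309.7] 348
rack 0.62 [230.2 183.9] 1413
drawbar 0.72 [231.9 336. ] 446
drawbar 0.69 [214.6 397.6] 1354
latch_tab 0.43 [239.4 370.3] 88
shuttle 0.75 [212.3 399. ] 1412
shuttle 0.63 [214.7 420.4] 17290
shuttle 0.6 [232.9 287.2] 322
shuttle 0.34 [206.1 313.9] 88
```

Run:
```python
import cv2
t=cv2.imread('pics/top0.png');cv2.imwrite('pics/t1.png',cv2.resize(t[150:300,140:440],None,fx=2.6,fy=2.6,interpolation=2)) 
s=cv2.imread('pics/scene0.png');cv2.imwrite('pics/s1.png',cv2.resize(s[110:300,140:390],None,fx=3.1,fy=3.1,interpolation=2))
```

```text
(no output)
```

View pics/t1.png

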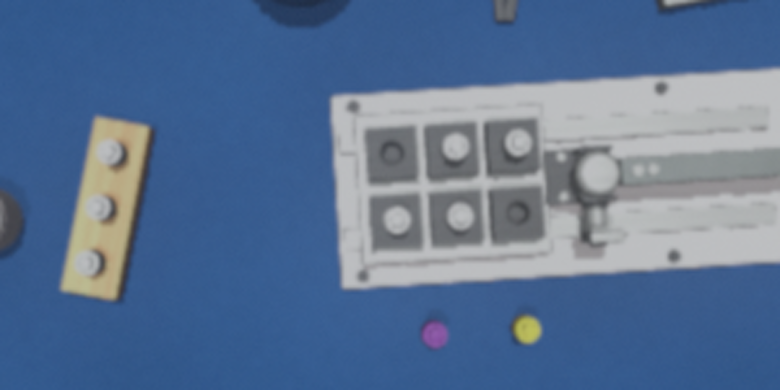

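View pics/s1.png

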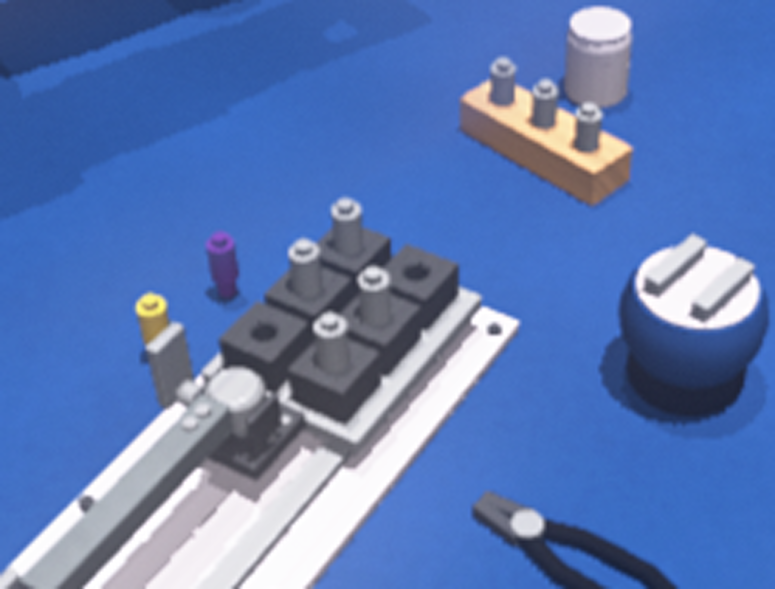

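View pics/top0.png

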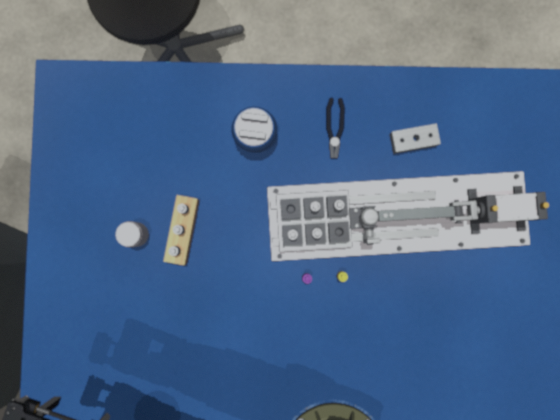

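The top crop shows six dark nests. Inserts are at crop px (457,146), (519,142), (397,219) and (461,216). The empty bores are at (392,152), which is +x,+y, and (517,213), which is -x,-y, and the scene crop agrees. The steel spares are the three in the wooden rack at (114,150), (101,207) and (91,262). The purple (435,334) and yellow (527,330) pieces on the table are look-alikes and will not be touched.

```bash
cat > h.py <<'E'
import numpy as np
from scipy.optimize import least_squares
KS=np.array([[459.3794,0,281.756],[0,459.3794,205.0082],[0,0,1]]);KT=np.array([[504.16709,0,283.23098],[0,504.16709,206.15708],[0,0,1]])
from station import ctrl
PS=None
def proj(K,P,X):
    c=(np.atleast_2d(X)-P[:3,3])@P[:3,:3]; q=c@K.T; return q[:,:2]/q[:,2:]
def back(px,s,off): return (np.array(px)+.5)/s-.5+np.array(off)
def frame(p,xyz):
    c,s=np.cos(p[2]),np.sin(p[2]);X=np.atleast_2d(xyz).astype(float);o=X.copy()
    o[:,0]=p[0]+c*X[:,0]-s*X[:,1];o[:,1]=p[1]+s*X[:,0]+c*X[:,1];return o
E
cat > fit.py <<'E'
from h import *
cs=ctrl.camera('scene');ct=ctrl.camera('top')
sh=np.array([[.03,.104,.118],[.03,.05,.118],[-.03,.158,.118],[-.03,.104,.118],[.03,.158,.077],[-.03,.05,.077]])
T=back([(457,146),(519,142),(397,219),(461,216),(392,152),(517,213)],2.6,(140,150))
S=back([(373,273),(330,321),(346,205),(304,247),(416,272),(264,332)],3.1,(140,110))
rk=np.array([[.05,0,.077],[0,0,.077],[-.05,0,.077]])
RT=back([(114,150),(101,207),(91,262)],2.6,(140,150));RS=back([(589,109),(545,86),(503,64)],3.1,(140,110))
def res(p):
    a=[]
    for c,t,r in((ct,T,RT),(cs,S,RS)):
        a+=[proj(c['K'],c['pose'],frame(p[:3],sh))-t,proj(c['K'],c['pose'],frame(p[3:],rk))-r]
    return np.concatenate([x.ravel() for x in a])
f=least_squares(res,[.45,-.1,0,.45,.3,0],loss='soft_l1');print(f.x.round(4));print(f.fun.reshape(-1,2).round(2).tolist())
np.save('pose.npy',f.x)
print(frame(f.x[:3],sh).round(4).tolist(),frame(f.x[3:],rk).round(4).tolist())
E
python3 fit.py
```

```text
[ 0.5645 -0.0478  0.0727  0.5317  0.3674 -0.1713]
[[-0.2, 0.03], [0.21, 0.18], [0.18, 0.4], [-0.07, 0.14], [0.04, 0.2], [0.49, 0.12], [-0.69, 0.2], [-0.01, -0.28], [-0.51, 0.13], [0.36, 0.35], [0.02, -0.28], [0.2, -0.06], [0.05, -0.33], [0.34, 0.46], [0.28, 0.17], [-0.24, 0.93], [-0.19, 0.81], [-0.18, 0.69]]
[[0.5869, 0.0581, 0.118], [0.5908, 0.0042, 0.118], [0.5231, 0.1076, 0.118], [0.527, 0.0537, 0.118], [0.583, 0.112, 0.077], [0.531, -0.0001, 0.077]] [[0.5809, 0.3589, 0.077], [0.5317, 0.3674, 0.077], [0.4824, 0.376, 0.077]]
```

Emit:
move_arm([
  [0.5,0,0,0,0,0,-0.105],
  [0.5,0,0,0,0,0,-0.105],
  [0.5,0,0,0,0,0,-0.104],
  [0.5,0,0,0,0,0,0],
  [0.5,0,0,0,0,0,0],
], force=20)

```text
time_s: 1.3
ee_pos: [0.1698, 0.5231, 0.2054]
eef_rot: [3.142, 0.0, 3.139]
force: [-1.2, 0.3, -0.9]
grip_width: 0.0573
grip_force: 0.0
```

Emit:
move_arm([
  [0.5,-0.521,-0.245,0.14,0,0,0],
  [0.5,-0.521,-0.245,0.14,0,0,0],
  [0.5,-0.521,-0.245,0.14,0,0,0],
  [0.5,-0.521,-0.245,0.14,0,0,0],
  [0.5,-0.521,-0.245,0.14,0,0,0],
  [0.5,-0.521,-0.245,0.14,0,0,0],
  [0.5,-0.521,-0.245,0.14,0,0,0],
  [0.5,-0.521,-0.245,0.14,0,0,0],
  [0.5,-0.521,-0.245,0.14,0,0,0],
  [0.5,-0.521,-0.245,0.14,0,0,0],
  [0.5,-0.521,-0.245,0.14,0,0,0],
  [0.5,-0.521,-0.245,0.14,0,0,0],
  [0.5,0,0,0,0,0,0],
  [0.5,0,0,0,0,0,0],
])

```text
time_s: 2.7
ee_pos: [0.4824, 0.376, 0.1212]
eef_rot: [-3.141, -0.001, 3.139]
force: [-0.5, -0.5, 0.2]
grip_width: 0.0468
grip_force: 0.0
```

Emit:
move_arm([
  [0.5,0,0,0.4,0,0,0],
  [0.5,0,0,0.4,0,0,0],
  [0.5,0,0,0.4,0,0,0],
  [0.5,0,0,0.25,0,0,0],
  [0.5,0,0,0.15,0,0,0],
  [0.5,0,0,0,0,0,0],
  [0.1,0,0,0,0,0,0],
  [0.1,0,0,0,0,0,0],
  [0.1,0,0,0,0,0,0],
  [0.1,0,0,0,0,0,0],
  [0.1,0,0,0,0,0,0],
], force=25)

```text
time_s: 3.8
ee_pos: [0.4829, 0.3775, 0.0425]
eef_rot: [3.139, 0.002, -3.141]
force: [0.5, 6.6, 1.4]
grip_width: 0.0219
grip_force: 25.0
```

Run:
```python
from station import ctrl
import cv2,numpy as np
a=ctrl.camera('scene')['color'];b=ctrl.camera('top')['color']
i=np.hstack([cv2.resize(a[100:200,270:370],(400,400),interpolation=2),cv2.resize(b[180:280,130:230],(400,400),interpolation=2)])
cv2.imwrite('pics/g1.png',i);o=ctrl.get_obs();print(o['grip_width'],o['grip_force'],o['force'],o['ee_pos'])
```

```text
0.02136421151802438 24.95933085680008 [0.72065468 6.54865479 1.78102611] [0.48288583 0.37750424 0.0425083 ]
```

View pics/g1.png

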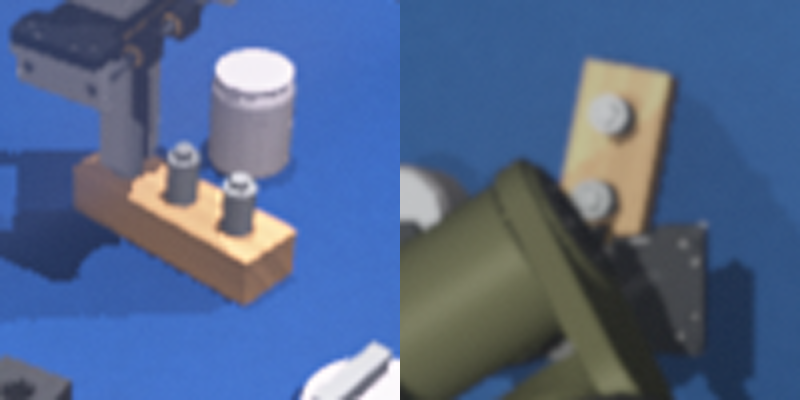

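Emit:
move_arm([
  [0.1,0,0,-0.1,0,0,0],
  [0.1,0,0,-0.2,0,0,0],
  [0.1,0,0,-0.4,0,0,0],
  [0.1,0,0,-0.4,0,0,0],
  [0.1,0,0,-0.4,0,0,0],
  [0.1,0,0,-0.4,0,0,0],
  [0.1,0,0,-0.4,0,0,0],
  [0.1,0,0,-0.2,0,0,0],
  [0.1,0,0,0,0,0,0],
  [0.1,0,0,0,0,0,0],
])

```text
time_s: 4.9
ee_pos: [0.4822, 0.376, 0.1656]
eef_rot: [-3.141, -0.001, -3.141]
force: [0.2, -0.3, -2.3]
grip_width: 0.0215
grip_force: 24.9
```

Emit:
move_arm([
  [0.1,-0.061,-0.2,0,0,0,0],
  [0.1,-0.061,-0.4,0,0,0,0],
  [0.1,-0.061,-0.53,0,0,0,0],
  [0.1,-0.061,-0.53,0,0,0,0],
  [0.1,-0.061,-0.53,0,0,0,0],
  [0.1,-0.061,-0.53,0,0,0,0],
  [0.1,-0.061,-0.53,0,0,0,0],
  [0.1,-0.061,-0.53,0,0,0,0],
  [0.1,-0.061,-0.53,0,0,0,0],
  [0.1,-0.061,-0.53,0,0,0,0],
  [0.1,-0.061,-0.53,0,0,0,0],
  [0.1,-0.061,-0.53,0,0,0,0],
  [0.1,-0.061,-0.53,0,0,0,0],
  [0.1,-0.061,-0.53,0,0,0,0],
  [0.1,-0.061,-0.36,0,0,0,0],
  [0.1,-0.061,-0.2,0,0,0,0],
  [0.1,0,0,0,0,0,0],
  [0.1,0,0,0,0,0,0],
])

```text
time_s: 6.7
ee_pos: [0.5311, 0.0005, 0.1661]
eef_rot: [3.141, -0.001, -3.141]
force: [-0.2, 0.6, -2.2]
grip_width: 0.0216
grip_force: 24.9
```

Run:
```python
from h import *
import cv2
o=ctrl.get_obs();print(o['ee_pos'].round(4),o['eef_rot'].round(4))
cs=ctrl.camera('scene');a=cs['color']
print(proj(cs['K'],cs['pose'],[o['ee_pos']+[0,0,-.027],[.531,0,.077]]).round(1))
cv2.imwrite('pics/n1.png',cv2.resize(a[160:260,180:310],(780,600),interpolation=2))
```

```text
[5.311e-01 5.000e-04 1.661e-01] [ 3.1414e+00 -6.0000e-04 -3.1415e+00]
[[222.3 195.7]
 [225.1 216.9]]
```

View pics/n1.png

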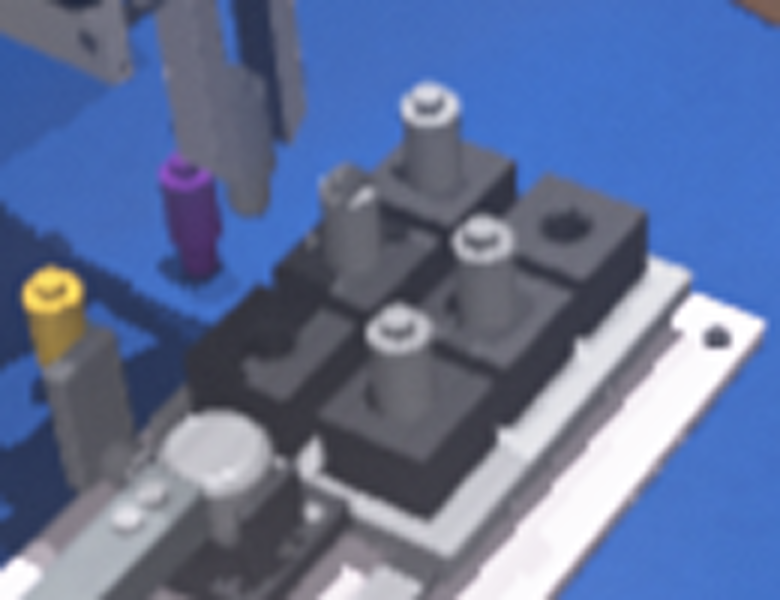

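Emit:
move_arm([
  [0.1,0,0,0.3,0,0,0],
  [0.1,0,0,0.4,0,0,0],
  [0.1,0,0,0.3,0,0,0],
  [0.1,0,0,0.08,0,0,0],
  [0.1,0,0,0,0,0,0],
])

```text
time_s: 7.25
ee_pos: [0.5311, 0.0008, 0.1123]
eef_rot: [3.142, -0.001, -3.141]
force: [-0.3, -0.4, -1.2]
grip_width: 0.0216
grip_force: 24.9
```

Run:
```python
from h import *
import cv2
o=ctrl.get_obs();print(o['ee_pos'].round(4),o['force'])
P=[]
cs=ctrl.camera('scene');a=cs['color']
q=proj(cs['K'],cs['pose'],[o['ee_pos']+[0,0,-.027],o['ee_pos']+[0,0,-.027]+[.008*.588,.008*.809,0],[.531,0,.077],[.539,0,.077],[.531,.008,.077]]);print(q.round(1), ((q-[200,190])*12).round())
cv2.imwrite('pics/n2.png',cv2.resize(a[190:240,200:265],(780,600),interpolation=2))
```

```text
[0.5311 0.0008 0.1123] [-0.26272831 -0.43966676 -1.19442841]
[[225.  214. ]
 [228.6 213.2]
 [225.1 216.9]
 [227.9 218.3]
 [227.5 214.8]] [[300. 288.]
 [343. 278.]
 [302. 323.]
 [335. 340.]
 [330. 298.]]
```

View pics/n2.png

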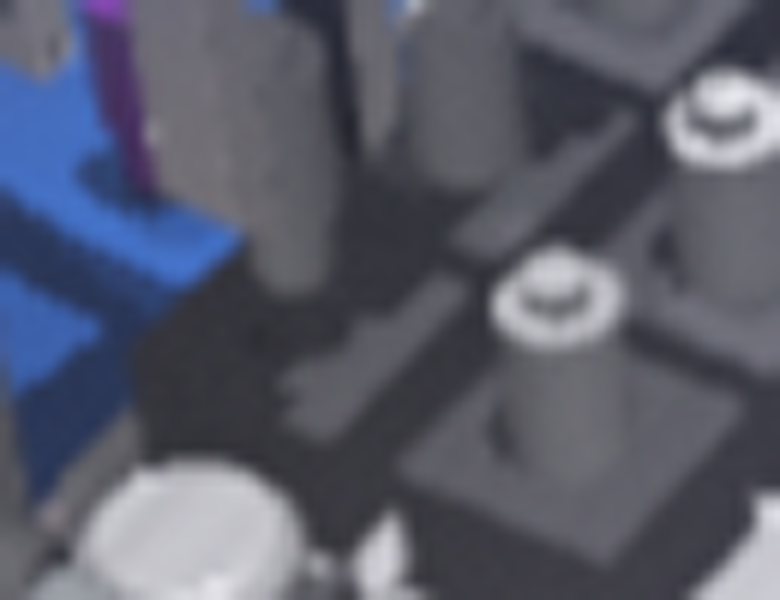

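Emit:
move_arm([
  [0.1,-0.034,-0.014,0,0,0,0],
  [0.1,0,0,0,0,0,0],
  [0.1,0,0,0.08,0,0,0],
  [0.1,0,0,0.08,0,0,0],
  [0.1,0,0,0.08,0,0,0],
  [0.1,0,0,0,0,0,0],
  [0.1,0,0,0,0,0,0],
])

```text
time_s: 8.0
ee_pos: [0.5329, -0.0005, 0.1003]
eef_rot: [3.142, -0.0, -3.141]
force: [-0.2, 0.5, -1.3]
grip_width: 0.0212
grip_force: 24.9
```

Emit:
move_arm([
  [0.1,0,0,0.08,0,0,0],
  [0.1,0,0,0.08,0,0,0],
  [0.1,0,0,0.08,0,0,0],
  [0.1,0,0,0.04,0,0,0],
  [0.1,0,0,0,0,0,0],
  [0.1,0,0,0,0,0,0],
])

```text
time_s: 8.6
ee_pos: [0.533, -0.0005, 0.0865]
eef_rot: [3.142, -0.0, -3.141]
force: [0.1, -0.7, -0.3]
grip_width: 0.0214
grip_force: 24.9
```

Emit:
move_arm([
  [0.1,0,0,0.02,0,0,0],
  [0.1,0,0,0.02,0,0,0],
  [0.1,0,0,0.02,0,0,0],
  [0.1,0,0,0.02,0,0,0],
  [0.1,0,0,0,0,0,0],
  [0.1,0,0,0,0,0,0],
])

```text
time_s: 9.2
ee_pos: [0.5332, -0.0004, 0.0832]
eef_rot: [3.142, 0.001, -3.141]
force: [-2.7, 1.4, 8.1]
grip_width: 0.0214
grip_force: 25.0
```

Emit:
move_arm([
  [0.42,0,0,0,0,0,0],
  [0.42,0,0,0,0,0,0],
  [0.42,0,0,0,0,0,0],
  [0.42,0,0,-0.1,0,0,0],
  [0.42,0,0,-0.3,0,0,0],
  [0.42,0,0,-0.4,0,0,0],
  [0.42,0,0,-0.4,0,0,0],
  [0.42,0,0,-0.4,0,0,0],
  [0.42,0,0,0,0,0,0],
])

```text
time_s: 10.1
ee_pos: [0.5341, -0.0006, 0.1651]
eef_rot: [-3.141, 0.004, -3.141]
force: [0.2, 0.4, -0.0]
grip_width: 0.0395
grip_force: 0.0
```

Emit:
move_arm([
  [0.42,0.056,0.2,0,0,0,0],
  [0.42,0,0.4,0,0,0,0],
  [0.42,0,0.53,0,0,0,0],
  [0.42,0,0.53,0,0,0,0],
  [0.42,0,0.53,0,0,0,0],
  [0.42,0,0.53,0,0,0,0],
  [0.42,0,0.53,0,0,0,0],
  [0.42,0,0.53,0,0,0,0],
  [0.42,0,0.53,0,0,0,0],
  [0.42,0,0.53,0,0,0,0],
  [0.42,0,0.53,0,0,0,0],
  [0.42,0,0.53,0,0,0,0],
  [0.42,0,0.53,0,0,0,0],
  [0.42,0,0.4,0,0,0,0],
  [0.42,0,0.4,0,0,0,0],
  [0.42,0,0.16,0,0,0,0],
  [0.42,0,0,0,0,0,0],
  [0.42,0,0,0,0,0,0],
])

```text
time_s: 11.9
ee_pos: [0.5299, 0.3685, 0.1618]
eef_rot: [-3.141, -0.001, -3.141]
force: [-0.4, -0.5, -0.1]
grip_width: 0.0392
grip_force: 0.0
```

Run:
```python
from h import *
import cv2
o=ctrl.get_obs();print(o['ee_pos'].round(4),o['eef_rot'].round(4))
cs=ctrl.camera('scene');ct=ctrl.camera('top')
def crop(c,r0,r1,c0,c1): return cv2.resize(c['color'][r0:r1,c0:c1],(390,390),interpolation=2)
cv2.imwrite('pics/n3.png',np.hstack([crop(cs,175,240,205,270),crop(ct,185,250,270,335+0)]))
```

```text
[0.5299 0.3685 0.1618] [-3.1409e+00 -8.0000e-04 -3.1415e+00]
```

View pics/n3.png

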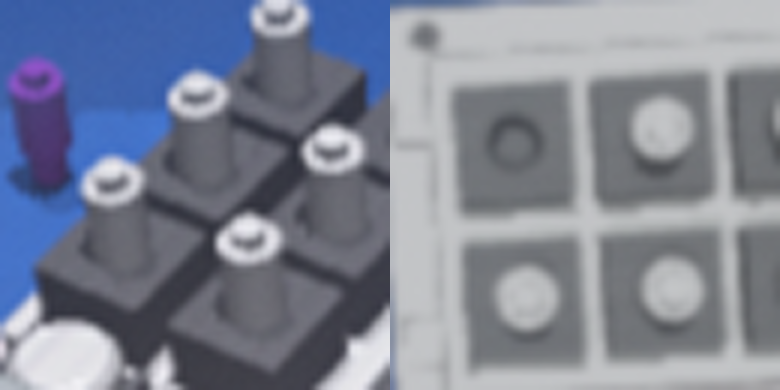

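The first insert (crop 112,180) stands at the same height as its neighbours. The remaining empty bore is at the far corner, right crop (515,140). Now I'll take the middle spare.

Emit:
move_arm([
  [0.42,0,0,0.4,0,0,0],
  [0.42,0,0,0.5,0,0,0],
  [0.42,0,0,0.5,0,0,0],
  [0.42,0,0,0.5,0,0,0],
  [0.42,0,0,0.3,0,0,0],
  [0.42,0,0,0.18,0,0,0],
  [0.42,0,0,0,0,0,0],
  [0.1,0,0,0,0,0,0],
  [0.1,0,0,0,0,0,0],
  [0.1,0,0,0,0,0,0],
  [0.1,0,0,0,0,0,0],
  [0.1,0,0,0,0,0,0],
], force=25)

```text
time_s: 13.2
ee_pos: [0.5306, 0.3696, 0.0445]
eef_rot: [3.14, 0.002, -3.141]
force: [-1.0, 1.2, 5.8]
grip_width: 0.0217
grip_force: 25.0
```

Emit:
move_arm([
  [0.1,0,0,-0.1,0,0,0],
  [0.1,0,0,-0.2,0,0,0],
  [0.1,0,0,-0.4,0,0,0],
  [0.1,0,0,-0.4,0,0,0],
  [0.1,0,0,-0.4,0,0,0],
  [0.1,0,0,-0.4,0,0,0],
  [0.1,0,0,-0.4,0,0,0],
  [0.1,0,0,-0.2,0,0,0],
  [0.1,0,0,0,0,0,0],
  [0.1,0,0,0,0,0,0],
])

```text
time_s: 14.2
ee_pos: [0.5298, 0.3688, 0.1674]
eef_rot: [-3.141, -0.001, -3.141]
force: [-0.3, -0.2, -1.4]
grip_width: 0.0213
grip_force: 25.0
```

Emit:
move_arm([
  [0.1,-0.064,-0.2,0,0,0,0],
  [0.1,-0.1,-0.45,0,0,0,0],
  [0.1,-0.1,-0.5,0,0,0,0],
  [0.1,-0.1,-0.5,0,0,0,0],
  [0.1,-0.1,-0.5,0,0,0,0],
  [0.1,-0.1,-0.5,0,0,0,0],
  [0.1,-0.1,-0.5,0,0,0,0],
  [0.1,-0.1,-0.5,0,0,0,0],
  [0.1,-0.1,-0.5,0,0,0,0],
  [0.1,-0.1,-0.5,0,0,0,0],
  [0.1,-0.1,-0.286,0,0,0,0],
  [0.1,0,-0.2,0,0,0,0],
  [0.1,0,0,0,0,0,0],
  [0.1,0,0,0.3,0,0,0],
  [0.1,0,0,0.4,0,0,0],
  [0.1,0,0,0.3,0,0,0],
  [0.1,0,0,0.03,0,0,0],
  [0.1,0,0,0,0,0,0],
  [0.1,0,0,0,0,0,0],
])

```text
time_s: 16.1
ee_pos: [0.5838, 0.1125, 0.1179]
eef_rot: [3.141, 0.001, -3.141]
force: [-0.6, -0.5, -1.6]
grip_width: 0.0215
grip_force: 25.0
```

Run:
```python
from h import *
import cv2
o=ctrl.get_obs();print(o['ee_pos'].round(4),o['force'])
cs=ctrl.camera('scene');a=cs['color']
q=proj(cs['K'],cs['pose'],[o['ee_pos']+[0,0,-.0305],[.583,.112,.077]]);print(q.round(1), ((q+.5-[240,165])*12).round())
cv2.imwrite('pics/n4.png',cv2.resize(a[165:215,240:305],(780,600),interpolation=2))
```

```text
[0.5838 0.1125 0.1179] [-0.55900002 -0.49927793 -1.63321734]
[[274.5 194.5]
 [274.2 197.9]] [[420. 360.]
 [417. 400.]]
```

View pics/n4.png

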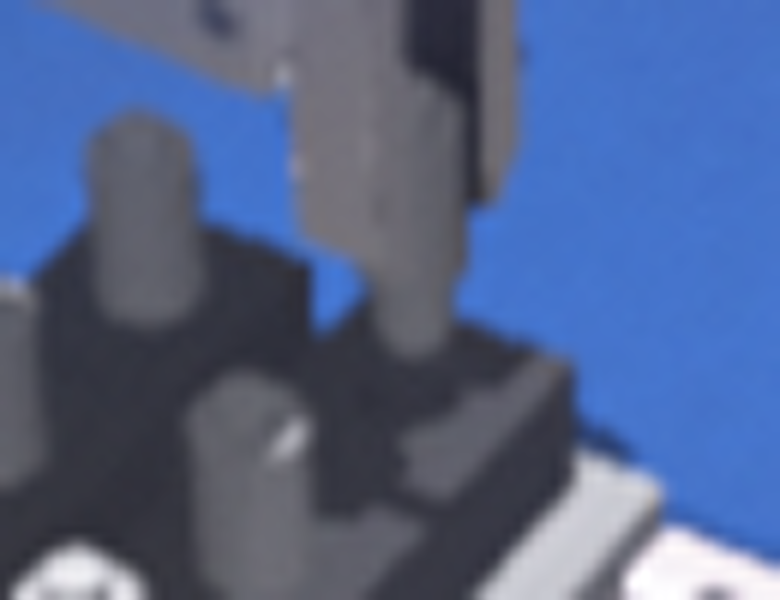

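Emit:
move_arm([
  [0.1,0.016,-0.01,0,0,0,0],
  [0.1,0,0,0.04,0,0,0],
  [0.1,0,0,0.08,0,0,0],
  [0.1,0,0,0.08,0,0,0],
  [0.1,0,0,0.08,0,0,0],
  [0.1,0,0,0,0,0,0],
  [0.1,0,0,0,0,0,0],
])

```text
time_s: 16.85
ee_pos: [0.5825, 0.1117, 0.1028]
eef_rot: [-3.142, -0.0, -3.141]
force: [1.1, 0.9, -1.7]
grip_width: 0.0212
grip_force: 25.0
```

Foot bottom is at about 0.072 with no reaction force, so it is in the bore.

Emit:
move_arm([
  [0.1,0,0,0.08,0,0,0],
  [0.1,0,0,0.08,0,0,0],
  [0.1,0,0,0.08,0,0,0],
  [0.1,0,0,0.04,0,0,0],
  [0.1,0,0,0,0,0,0],
  [0.1,0,0,0,0,0,0],
])

```text
time_s: 17.45
ee_pos: [0.5826, 0.1117, 0.089]
eef_rot: [3.142, 0.0, -3.141]
force: [0.2, 0.4, -2.0]
grip_width: 0.0216
grip_force: 25.0
```

Emit:
move_arm([
  [0.1,0,0,0.02,0,0,0],
  [0.1,0,0,0.02,0,0,0],
  [0.1,0,0,0.02,0,0,0],
  [0.1,0,0,0.02,0,0,0],
  [0.1,0,0,0.02,0,0,0],
  [0.1,0,0,0,0,0,0],
  [0.1,0,0,0,0,0,0],
])

```text
time_s: 18.15
ee_pos: [0.5828, 0.1117, 0.0854]
eef_rot: [3.142, 0.001, -3.141]
force: [-7.1, -1.1, 12.6]
grip_width: 0.0212
grip_force: 25.0
```

Emit:
move_arm([
  [0.42,0,0,0,0,0,0],
  [0.42,0,0,0,0,0,0],
  [0.42,0,0,0,0,0,0],
  [0.42,0,0,-0.1,0,0,0],
  [0.42,0,0,-0.3,0,0,0],
  [0.42,0,0,-0.4,0,0,0],
  [0.42,0,0,-0.4,0,0,0],
  [0.42,0,0,-0.4,0,0,0],
  [0.42,0,0,-0.1,0,0,0],
  [0.42,0,0,0,0,0,0],
])

```text
time_s: 19.15
ee_pos: [0.5829, 0.1118, 0.17]
eef_rot: [3.141, 0.002, -3.141]
force: [-0.0, -0.2, -0.2]
grip_width: 0.0395
grip_force: 0.0
```

Run:
```python
from h import *
import cv2
o=ctrl.get_obs();print(o['ee_pos'].round(4),o['qpos'].round(3))
p=np.load('pose.npy');print(frame(p[:3],[[-.055,-.02,.103],[0,-.22,.092]]).round(4))
```

```text
[0.5829 0.1118 0.17  ] [ 0.128  0.424  1.436  0.     1.279 -1.443]
[[ 0.5111 -0.0717  0.103 ]
 [ 0.5805 -0.2672  0.092 ]]
```

Emit:
move_arm([
  [0.42,0.144,-0.367,0,0,0,0],
  [0.42,0.144,-0.367,0,0,0,0],
  [0.42,0.144,-0.367,0,0,0,0],
  [0.42,0.144,-0.367,0,0,0,0],
  [0.42,0.144,-0.367,0,0,0,0],
  [0.42,0.144,-0.367,0,0,0,0],
  [0.42,0.144,-0.367,0,0,0,0],
  [0.42,0.144,-0.367,0,0,0,0],
  [0.42,0.144,-0.367,0,0,0,0],
  [0.42,0.14,-0.367,0,0,0,0],
  [0.35,0,0,0,0,0,0.13],
  [0.35,0,0,0,0,0,0.13],
  [0.35,0,0,0,0,0,0.13],
  [0.35,0,0,0,0,0,0.13],
  [0.35,0,0,0,0,0,0.13],
  [0.35,0,0,0,0,0,0.13],
  [0.35,0,0,0,0,0,0.13],
  [0.35,0,0,0,0,0,0.13],
  [0.35,0,0,0,0,0,0.13],
  [0.35,0,0,0,0,0,0.13],
])

```text
time_s: 21.15
ee_pos: [0.5103, -0.0717, 0.1679]
eef_rot: [-3.14, -0.001, 1.836]
force: [-0.4, 0.4, 0.3]
grip_width: 0.0328
grip_force: 0.0
```

Emit:
move_arm([
  [0.26,0,0,0,0,0,0.1],
  [0.26,0,0,0,0,0,0.098],
  [0.26,0,0,0,0,0,0],
  [0.26,0,0,0,0,0,0],
  [0.26,0,0,0,0,0,0],
])

```text
time_s: 21.65
ee_pos: [0.5107, -0.0718, 0.1686]
eef_rot: [-3.141, -0.0, 1.646]
force: [-0.9, 0.1, 0.0]
grip_width: 0.025
grip_force: 0.0
```

Run:
```python
from h import *
import cv2
o=ctrl.get_obs();print(o['ee_pos'].round(4),o['eef_rot'].round(4))
p=np.load('pose.npy')
cs=ctrl.camera('scene');a=cs['color']
c=[[x,y,.119] for x in(-.06,-.05) for y in(-.035,-.005)]
q=proj(cs['K'],cs['pose'],np.vstack([frame(p[:3],c),o['ee_pos']]));print(((q+.5-[165,170])*7).round())
cv2.imwrite('pics/l1.png',cv2.resize(a[170:255,165:275],(770,595),interpolation=2))
```

```text
[ 0.5107 -0.0718  0.1686] [-3.1411e+00 -1.0000e-04  1.6460e+00]
[[154. 367.]
 [219. 306.]
 [180. 380.]
 [245. 318.]
 [173. 217.]]
```

View pics/l1.png

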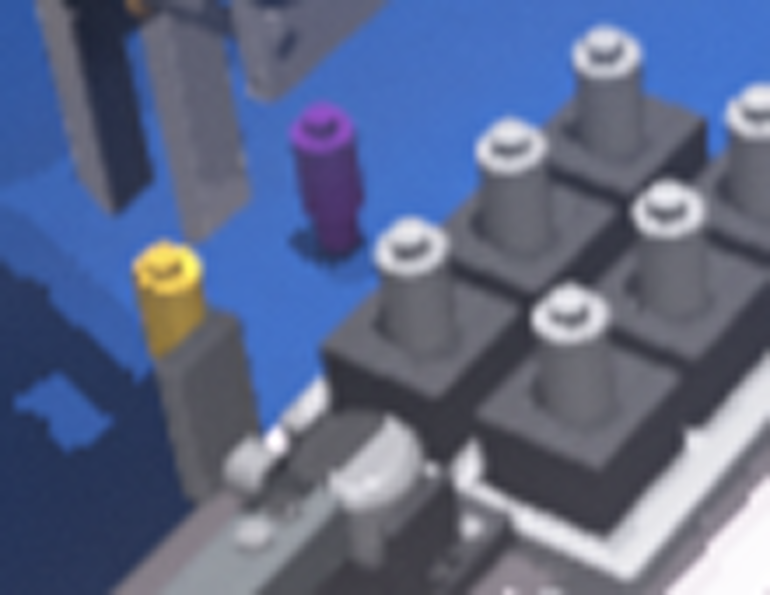

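Emit:
move_arm([
  [0.26,0,0.008,0.3,0,0,0],
  [0.26,0,0,0.4,0,0,0],
  [0.26,0,0,0.3,0,0,0],
  [0.26,0,0,0.2,0,0,0],
  [0.26,0,0,0.2,0,0,0],
  [0.26,0,0,0.15,0,0,0],
  [0.26,0,0,0.1,0,0,0],
  [0.26,0,0,0,0,0,0],
  [0.26,0,0,0,0,0,0],
])

```text
time_s: 22.6
ee_pos: [0.5114, -0.0718, 0.0868]
eef_rot: [3.141, 0.0, 1.644]
force: [0.3, 0.1, -0.3]
grip_width: 0.0243
grip_force: 0.0
```

Clean descent. Now closing firmly on the tab.

Emit:
move_arm([
  [0.02,0,0,0,0,0,0],
  [0.02,0,0,0,0,0,0],
  [0.02,0,0,0,0,0,0],
  [0.02,0,0,0,0,0,0],
  [0.02,0,0,0,0,0,0],
], force=50)

```text
time_s: 23.1
ee_pos: [0.5113, -0.0718, 0.0867]
eef_rot: [3.141, 0.0, 1.644]
force: [-1.9, 0.6, 4.1]
grip_width: 0.01
grip_force: 50.0
```

Emit:
move_arm([
  [0.02,0,-0.06,0,0,0,0],
  [0.02,0,-0.06,0,0,0,0],
  [0.02,0,-0.06,0,0,0,0],
  [0.02,0,-0.06,0,0,0,0],
  [0.02,0,0,0,0,0,0],
  [0.02,0,0,0,0,0,0],
  [0.02,0,0,0,0,0,0],
])

```text
time_s: 23.8
ee_pos: [0.5004, -0.0726, 0.0867]
eef_rot: [3.138, 0.0, 1.644]
force: [9.7, 0.4, -3.2]
grip_width: 0.0097
grip_force: 50.0
```

Emit:
move_arm([
  [0.02,0,0,-0.06,0,0.015,0],
  [0.02,0,0,-0.08,0,0.02,0],
  [0.02,0.001,0,-0.1,0,0.025,0],
  [0.02,0,0,0,0,0,0],
])

```text
time_s: 24.2
ee_pos: [0.5005, -0.0728, 0.0991]
eef_rot: [3.138, -0.061, 1.643]
force: [10.4, 4.0, -3.8]
grip_width: 0.0097
grip_force: 50.0
```

Emit:
move_arm([
  [0.02,0.001,0,-0.112,0,0.028,0],
  [0.02,0.001,0,-0.112,0,0.028,0],
  [0.02,0.001,0,-0.112,0,0.028,0],
  [0.02,0.001,0,-0.112,0,0.028,0],
  [0.02,0.001,0,-0.112,0,0.028,0],
  [0.02,0.001,0,-0.112,0,0.028,0],
  [0.02,0.001,0,-0.112,0,0.028,0],
  [0.02,0.001,0,-0.112,0,0.028,0],
  [0.02,0.001,0,-0.112,0,0.028,0],
  [0.02,0.001,0,-0.112,0,0.028,0],
  [0.02,0,0,0,0,0,0],
  [0.02,0,0,0,0,0,0],
  [0.02,0,0,0,0,0,0],
  [0.02,0,0,0,0,0,0],
  [0.02,0,0,0,0,0,0],
])

```text
time_s: 25.7
ee_pos: [0.5009, -0.0823, 0.1535]
eef_rot: [3.139, -0.34, 1.644]
force: [11.0, 4.6, -1.4]
grip_width: 0.0096
grip_force: 50.0
```

Run:
```python
from h import *
import cv2
o=ctrl.get_obs();print(o['ee_pos'].round(4),o['eef_rot'].round(3),o['force'],o['time_s'])
a=ctrl.camera('scene')['color']
cv2.imwrite('pics/e1.png',cv2.resize(a[120:285,130:350],(760,570),interpolation=2))
```

```text
[ 0.5009 -0.0823  0.1535] [ 3.139 -0.34   1.644] [10.98439012  4.59111531 -1.37551499] 25.7
```

View pics/e1.png

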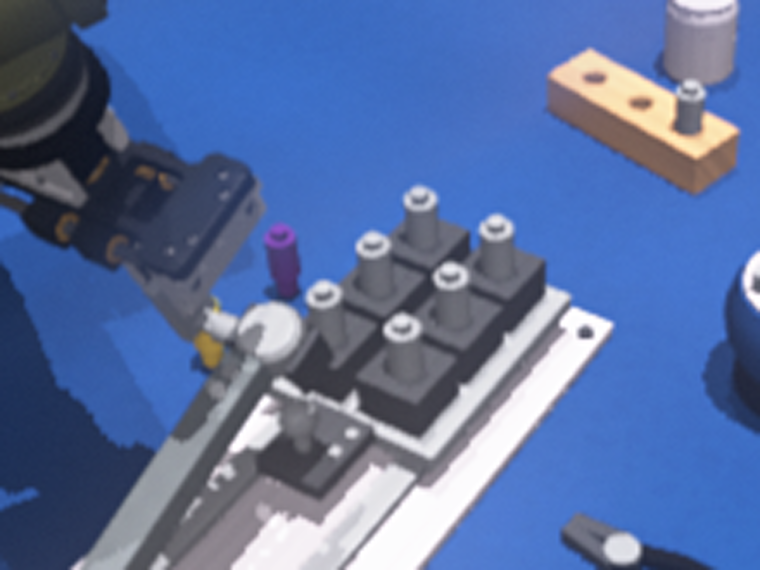

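The coupler is lifted clear of the ball (crop 295,410) and held by the tab. All six nests are filled and the third spare is still in the rack (690,105).

```bash
python3 -c "
from station import ctrl
print(ctrl.hand_in())"
```

```text
the job is handed in; nothing more can be done
None
```

I handed the job in at about 26 s: all six nests hold an insert, the surplus spare is still in the rack, and the gripper holds the drawbar by its latch tab about 67 mm up; no verdict came back.

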